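# Refit the wheel on the site cart

## Robot

A 7-joint arm with a two-finger parallel gripper is mounted at the origin on the work surface. World frame = base frame: x ahead of the robot, y to its left, z up, the work surface at z = 0. Lengths are in m, angles in rad, forces in N, time in s.
With the tool pointing down it reaches from about 0.425 to 0.95 m from the base axis. Payload 4.7 kg.
Tool frame: the origin (TCP) lies on the centre line of the jaws, within the pads' length; the fingertips stand 8 mm ahead of it and the grasp point (between the pads) lies 11 mm behind it; z points along the fingers, x is the direction in which the jaws open and shut, and the axes are right-handed (so a half turn about z gives the same grasp; the last joint's range is limited). The gripper opens to 87 mm and grips with 3 to 60 N. Pads are 19 mm wide; open, the fingers measure 117 mm over their backs; the gripper's body (75 mm by 190 mm) begins 51 mm behind the grasp point.
Start: joints at [-0.029, 0.469, -0.049, 1.532, 0.024, 1.141, -0.082], TCP at [0.675, 0, 0.231] pointing down, gripper open.
Joint ranges: [-2.59, 2.59], [-0.33, 1.99], [-1.39, 1.29], [0.1, 2.45], [-1.04, 4.18], [0.21, 1.99], [-2.66, 2.66]. Speed limits (rad/s): [2.57, 2.57, 3.14, 3.14, 3.14, 3.14, 3.14].

## Interface

Orientations are given as a unit quaternion [x, y, z, w].
In Python, from cell import env gives the robot as it stands.
- The arm moves only by the tool send_rows, never from a script. Its argument "motion" is a list of rows, each an object with "translation": the shift along the tool's x, y, z in cm, a list of three; "rotation": the turn, a rotation vector about the tool's x, y, z in degrees, a list of three; "claw": the closure, from -1 (fully open) to 1 (shut). In form: [{"translation": [tx, ty, tz], "rotation": [wx, wy, wz], "claw": claw}, ...]. A call has 1 to 10 rows; each row shifts and turns the pose as measured when the row begins, along the tool's axes as they then stand; what a row does not reach is not made up. A row lasts 1/8 s, in which the tool goes at most 62.5 mm and 10.7 degrees, less where a joint would pass 70% of its speed; a pose out of reach is approached as far as the arm can. A call with a gripper value outside its range is refused whole. The fingers move at their own pace and stop on an object; "newtons" is the grip in N (left out, the last holds). Time passes only in rows, so rows that do not move let the fingers close. It gives the time, the measured TCP pose, the force and the opening at its end, in the units of the state.
- env.sense(): the state, without advancing time (a new reading comes with each control period).
- env.capture(name): name is "scene" or "side" or "wrist"; returns a dict with "frame" (480x640x3 uint8, red, green, blue), "z_map" (480x640 float32, m along the optical axis (not along the pixel's ray), 0 where there is no reading), "fx", "fy", "cx", "cy" (pixels), "rvec" (rotation vector, rad) and "tvec" (3), from world to camera coordinates, as OpenCV has them. Camera axes: x right, y down, z forward; pixel columns grow to the right and rows downward; lengths in m; the calibration is good to about 2 mm. A picture is of the moment at which its call begins.
- env.close_job(): hands the job in, once; it reports no verdict.
The state is a dict: "clock": time; "q": joint angles; "qd": joint speeds; "effort": joint torques, N m; "eef_pos": TCP position; "eef_rot": TCP orientation; "contact_force": force on the tool from outside, world axes, zero at the start; "torque": the same for the moment, N m; "opening": opening from 0.0 (shut) to 1.0 (fully open).
Only numpy, scipy, OpenCV 4.12 (cv2) and the standard library are available. Lean on these libraries where they do the work, as an engineer would, in place of code of your own. Each camera call takes 0.05 s, during which the arm holds its last target.

## Task

The cart's side frame lies on the bench with its stub axle pointing up. Slide the wheel onto the axle until its hub sits fully home against the axle's shoulder, then slide the spacer collar onto the axle until it sits flat on the hub, guiding each one all the way down rather than letting it drop. Leave the grease tin, the parts dish and the wrench where they are.

Things in the scene. Friction and masses are not known exactly. Their poses are not given: they have to be found in the camera images.
- wheel_hub (a point): Cart wheel flat on the bench: rubber tyre 200 mm across, 42 mm wide; grey rim with clear inner radius 68 mm; central steel hub tube 44 mm outside, 24 mm bore, 55 mm long, 13 mm proud of the tyre's top, level with it below. The web's top is 18 mm above the underside, so the hub's upper 37 mm can be gripped. 0.5-0.8 kg. Point: centre of the hub, 27.5 mm above the underside; z is the wheel axis, up.
- collar_mid (a point): Spacer collar: plain thick steel ring lying flat on the bench, 40 mm outside diameter, 24 mm bore, 18 mm tall, 0.125 kg. Point: its centre, on its axis, 9 mm above its underside; z is its axis, up.
- axle_seat (a point): Foot of the upright 20 mm steel stub axle, on the heavy, immovable blue tubular cart frame lying on the bench (tube tops at 30 mm, axle plate at 36 mm). Point: on the axle's axis at the upper face of its 36 mm diameter shoulder, 42 mm above the bench, where the wheel's hub must sit. z points up the axle; the frame runs from 100 mm behind to 520 mm ahead along x, and -140 to +100 mm along y.
- axle_tip (a point): Top end of the stub axle, on its axis, 83 mm above the shoulder; its last 5 mm are chamfered from 20 to 13 mm diameter. It ends 28 mm above the hub of a wheel that is home, and 10 mm above a collar that is home.
- grease_tin: Bystander: upright steel grease tin with a paper label, 74 mm diameter, 75 mm tall; origin at the centre of its underside. Leave it alone.
- parts_dish: Bystander: round dark steel dish 110 mm across and 22 mm high, holding two washers and a split pin for later; origin at the centre of its underside. Leave it alone.
- wrench: Bystander: steel wrench 190 mm long lying flat along its x; origin at the middle of its underside. Leave it alone.
Mind the look-alikes: they are no part of the job. Of the things that look like the part that bears wheel_hub, the largest one is meant.

How it is judged:
On the way, in this order (a step that is already met when the one before it is completed fails the run):
1. the wheel is fully home: hub on the axle's shoulder, upright on the axle (horizontal distance between wheel_hub and axle_seat below 0.005 m and z of wheel_hub in the frame of axle_seat between 0.0245 and 0.0305 m and angle between the z axis of wheel_hub and the z axis of axle_seat, either way round below 0.06 rad), for 0.2 s.
2. the collar is on the axle, flat on the wheel's hub (horizontal distance between collar_mid and axle_seat below 0.005 m and z of collar_mid in the frame of axle_seat between 0.0605 and 0.0675 m and angle between the z axis of collar_mid and the z axis of axle_seat, either way round below 0.1 rad), for 0.2 s.
At the end, for the whole second after the job is handed in: The wheel is on the axle with its hub on the shoulder (height within 3 mm, centre within 5 mm of the axle, tilted less than 0.06 rad), the collar is on the axle and lies flat on the hub (height within 3.5 mm, centre within 5 mm, tilted less than 0.1 rad), and both are at rest and released (all of step 1 and all of step 2 and linear speed of each of wheel, collar below 0.02 m/s); the robot touches nothing.
It fails at once if the wheel is let drop down the axle (faster than 0.5 m/s, about a 13 mm fall) (horizontal distance between wheel_hub and axle_seat below 0.01 m and z of wheel_hub in the frame of axle_seat below 0.115 m and linear speed of wheel above 0.5 m/s).
It fails at once if the collar is let drop down the axle (faster than 0.5 m/s, about a 13 mm fall) (horizontal distance between collar_mid and axle_seat below 0.01 m and z of collar_mid in the frame of axle_seat below 0.1 m and linear speed of collar above 0.5 m/s).
It fails at once if the grease tin, parts dish or wrench is disturbed (moved more than 30 mm) (distance of any of grease_tin, parts_dish, wrench from where it was at the start of the episode above 0.03 m).
It also fails if it takes over 67 s, if anything falls off the work surface, if the arm or the gripper's body presses on something with over 40 N, if the wrist force passes 120 N, or if a joint passes its speed limit or range.

## Working session

There is one attempt and no reset: what is moved stays moved. The work goes in short steps, Python scripts to look and compute and a tool call to move; the robot and the scene stay as the last step left them, time stands still between calls to the robot, and variables do not carry over. Pictures are saved under pics/ and viewed, and the job is handed in when it is done.

Besides the shell and the picture viewer there is one more tool, called after ">>>" as name([rows], argument=value, ...), one row to a line, values as JSON. send_rows: Moves the arm, as the interface text tells. Its arguments: {"type":"object","properties":{"motion":{"type":"array","items":{"type":"object","properties":{"translation":{"type":"array","items":{"type":"number"}},"rotation":{"type":"array","items":{"type":"number"}},"claw":{"type":"number"}}}},"newtons":{"type":"number"}},"required":["motion"]}

```bash
ls; mkdir -p pics
cat > h.py <<'E'
import numpy as np, cv2
from cell import env
def cap(n,save=None):
    c=env.capture(n)
    c['R']=cv2.Rodrigues(np.array(c['rvec'],float))[0]; c['t']=np.array(c['tvec'],float).reshape(3)
    if save: cv2.imwrite('pics/'+save+'.png',c['frame'][:,:,::-1])
    return c
def cloud(c):
    z=c['z_map'];v,u=np.mgrid[:480,:640]
    P=np.stack([(u-c['cx'])/c['fx']*z,(v-c['cy'])/c['fy']*z,z],-1)
    W=(P-c['t'])@c['R']
    W[z==0]=np.nan
    return W
def proj(c,p):
    q=np.array(p)@c['R'].T+c['t'];return q[...,0]/q[...,2]*c['fx']+c['cx'],q[...,1]/q[...,2]*c['fy']+c['cy']
E
python3 - <<'E'
from h import *
s=env.sense();print(s)
for n in('scene','side','wrist'):
    c=cap(n,n+'0'); W=cloud(c); np.save(n+'0.npy',W); print(n,-c['R'].T@c['t'],np.isnan(W).mean())
E
```

```text
pics
{'clock': 0.0, 'q': array([-0.02889072,  0.46943895, -0.04860392,  1.53369575,  0.02409549,
        1.14099588, -0.08230045]), 'qd': array([-1.51679162e-03, -8.38046632e-04,  1.05585794e-03, -5.41532583e-04,
       -4.41877649e-05, -4.99935627e-04,  1.28034459e-03]), 'effort': array([ 8.49551179e-05, -5.07972229e+01, -8.03461717e-02, -2.36155879e+01,
       -6.12773141e-02,  3.78107757e-02,  1.50727069e-04]), 'eef_pos': array([6.74412968e-01, 1.09786635e-05, 2.29500356e-01]), 'eef_rot': array([ 9.99999523e-01,  1.40312860e-05, -9.75696359e-04,  3.19002168e-05]), 'contact_force': array([-0.14534565, -0.49322055, -0.27463015]), 'torque': array([-0.01618875,  0.00088388, -0.0259684 ]), 'opening': 1.002370095375558}
scene [0.97221285 0.50074865 1.06680588] 0.003948567708333333
side [-0.15436415  0.70425938  0.83761768] 0.00390625
wrist [0.6739175  0.07268489 0.38344418] 0.0038509114583333334
```

View pics/scene0.png

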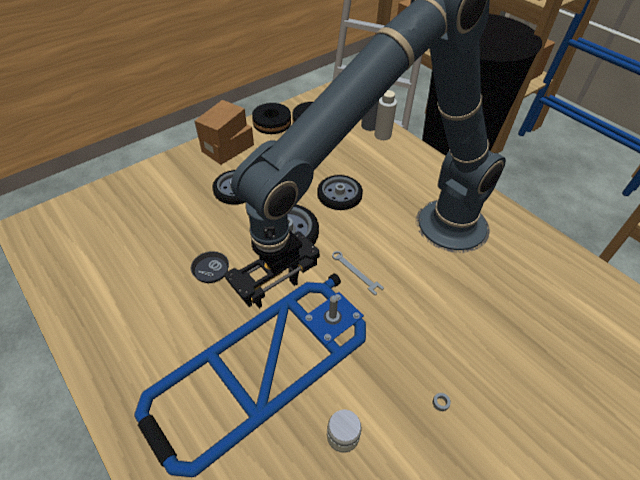

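View pics/side0.png

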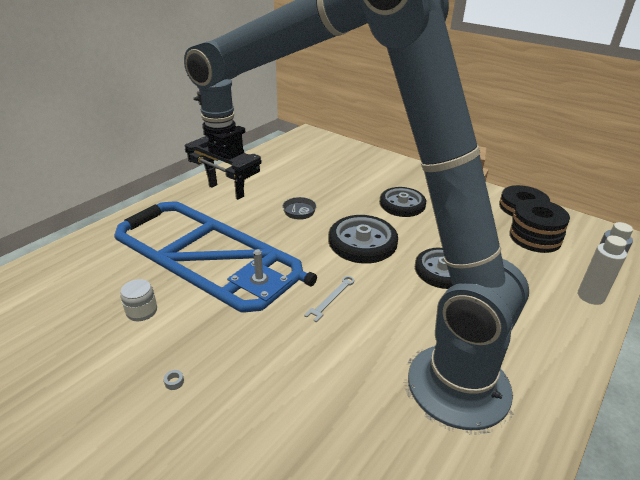

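View pics/wrist0.png

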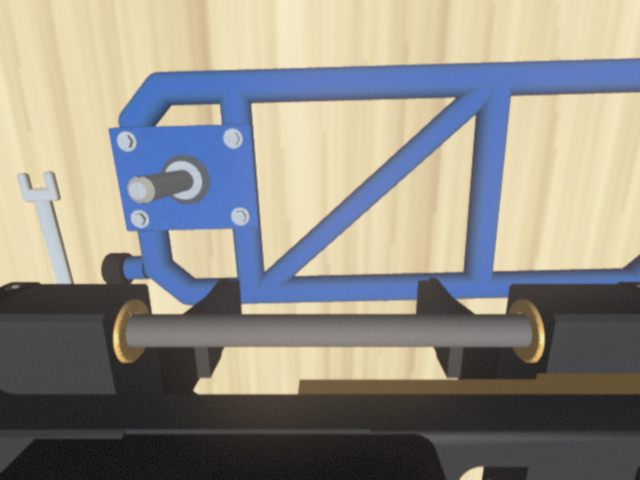

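Three wheels in the side view, at (363,238), (402,200) and (437,266). The first looks largest, so I'll measure all three and make an enlarged crop.

```bash
cat > m.py <<'E'
from h import *
from scipy import ndimage as nd
for n in('side','scene'):
    c=cap(n);W=cloud(c);f=c['frame'].astype(int)
    X,Y,Z=W[...,0],W[...,1],W[...,2]
    print(n,'bench z',np.nanmedian(Z[(Z<.02)&(Z>-.02)]))
    m=(Z>.004)&(Z<.2)&(X>.1)&(X<1.3)&(abs(Y)<.8)
    L,k=nd.label(m)
    for i,s in enumerate(nd.find_objects(L),1):
        mm=L==i
        if mm.sum()<60: continue
        P=W[mm];v,u=np.nonzero(mm)
        print(i,mm.sum(),'px',u.mean().round(),v.mean().round(),'min',P.min(0).round(3),'max',P.max(0).round(3))
c=cap('side');im=c['frame'][150:320,300:480,::-1]
cv2.imwrite('pics/crop1.png',cv2.resize(im,None,fx=4,fy=3.5,interpolation=cv2.INTER_CUBIC))
E
python3 m.py
```

```text
side bench z 0.0008067369861454678
379 1116 px 402.0 201.0 min [ 0.378 -0.671  0.004] max [ 0.532 -0.481  0.046]
407 616 px 512.0 207.0 min [ 0.1   -0.799  0.005] max [ 0.213 -0.595  0.096]
470 531 px 299.0 207.0 min [ 0.641 -0.392  0.004] max [ 0.753 -0.259  0.027]
514 7528 px 219.0 259.0 min [ 0.432 -0.12   0.004] max [1.073 0.153 0.128]
627 2717 px 363.0 239.0 min [ 0.336 -0.433  0.004] max [ 0.534 -0.192  0.059]
863 1080 px 433.0 268.0 min [ 0.143 -0.384  0.004] max [ 0.27  -0.243  0.045]
1019 433 px 329.0 299.0 min [ 0.345 -0.146  0.004] max [0.389 0.047 0.012]
1037 1199 px 138.0 300.0 min [0.663 0.245 0.004] max [0.737 0.318 0.08 ]
1588 280 px 173.0 379.0 min [0.45  0.348 0.004] max [0.491 0.388 0.022]
scene bench z 0.0008638759862015092
1 2413 px 224.0 132.0 min [ 0.249 -0.8    0.004] max [ 0.456 -0.688  0.157]
2 536 px 273.0 123.0 min [ 0.1   -0.8    0.004] max [ 0.218 -0.72   0.053]
111 623 px 225.0 188.0 min [ 0.42  -0.665  0.004] max [ 0.533 -0.481  0.043]
147 1307 px 339.0 192.0 min [ 0.103 -0.416  0.004] max [ 0.274 -0.244  0.048]
386 804 px 303.0 222.0 min [ 0.317 -0.346  0.004] max [ 0.441 -0.197  0.061]
1199 710 px 210.0 266.0 min [ 0.639 -0.387  0.004] max [ 0.75  -0.259  0.027]
1202 376 px 358.0 273.0 min [ 0.346 -0.143  0.004] max [0.389 0.047 0.014]
1629 11378 px 257.0 370.0 min [ 0.433 -0.109  0.004] max [1.053 0.154 0.128]
4126 208 px 441.0 401.0 min [0.45  0.348 0.004] max [0.491 0.388 0.023]
4475 1184 px 343.0 430.0 min [0.659 0.237 0.004] max [0.74  0.319 0.082]
```

View pics/crop1.png

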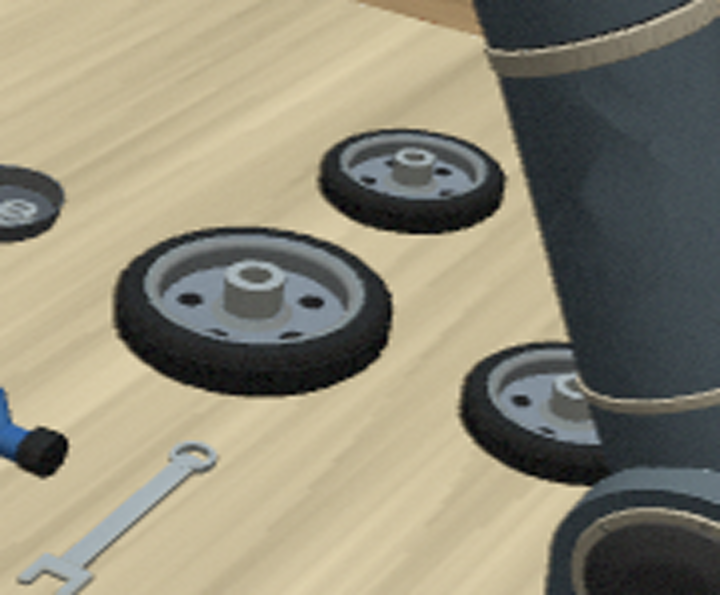

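The crop shows the target wheel at crop (253,310), side pixel (363,238). It spans about 200 mm and its hub top is at 55–59 mm. The other two are about 155–170 mm with hub tops at about 45 mm, so the first is the one meant. Next I'll measure centres precisely.

```bash
cat > m2.py <<'E'
from h import *
from scipy.optimize import least_squares
def circ(P,r=None):
    x0=np.r_[P.mean(0),r or .02]
    if r: s=least_squares(lambda p:np.hypot(P[:,0]-p[0],P[:,1]-p[1])-r,x0[:2],loss='soft_l1',f_scale=.001)
    else: s=least_squares(lambda p:np.hypot(P[:,0]-p[0],P[:,1]-p[1])-p[2],x0,loss='soft_l1',f_scale=.001)
    return s.x.round(4),len(P)
for n in('side','scene'):
    c=cap(n);W=cloud(c);P=W.reshape(-1,3);P=P[~np.isnan(P[:,0])]
    def near(cx,cy,r,z0,z1,rm=0):
        d=np.hypot(P[:,0]-cx,P[:,1]-cy);return P[(d<r)&(d>=rm)&(P[:,2]>z0)&(P[:,2]<z1)]
    print(n)
    Q=near(.436,-.293,.05,.051,.064)
    if len(Q)>10: print(' hub top bbox',Q.min(0).round(4),Q.max(0).round(4),'mid',((Q.min(0)+Q.max(0))/2).round(4),'medz',np.median(Q[:,2]),len(Q))
    Q=near(.436,-.293,.13,.037,.046,.06); print(' tyre top bbox',Q.min(0).round(4),Q.max(0).round(4),((Q.min(0)+Q.max(0))/2).round(4))
    Q=near(.470,.368,.04,.013,.026); print(' collar top bbox',Q.min(0).round(4),Q.max(0).round(4),((Q.min(0)+Q.max(0))/2).round(4),np.median(Q[:,2]).round(4),circ(Q))
    Q=near(.48,.02,.1,.06,.14); print(' axle',Q.min(0).round(4),Q.max(0).round(4),circ(near(.48,.02,.1,.055,.115),.01))
    Q=near(.48,.02,.1,.122,.135); print(' tip',Q.mean(0).round(4),len(Q))
    a=Q.mean(0)
    Q=near(a[0],a[1],.03,.039,.048); print(' shoulder',Q.min(0).round(4),Q.max(0).round(4),((Q.min(0)+Q.max(0))/2).round(4))
E
python3 m2.py
```

```text
side
 hub top bbox [ 0.4177 -0.3191  0.0511] [ 0.4598 -0.2726  0.0609] mid [ 0.4387 -0.2958  0.056 ] medz 0.05494365905967713 92
 tyre top bbox [ 0.3384 -0.3926  0.037 ] [ 0.5332 -0.1931  0.046 ] [ 0.4358 -0.2928  0.0415]
 collar top bbox [0.451  0.3479 0.013 ] [0.4898 0.3876 0.0209] [0.4704 0.3677 0.017 ] 0.018 (array([0.4693, 0.3677, 0.0163, 0.02  ]), 186)
 axle [0.5219 0.0334 0.061 ] [0.5427 0.0523 0.1275] (array([0.5346, 0.0398]), 151)
 tip [0.533  0.0417 0.1249] 25
 shoulder [0.5092 0.0225 0.039 ] [0.553  0.0629 0.0476] [0.5311 0.0427 0.0433]
scene
 hub top bbox [ 0.4182 -0.3062  0.0517] [ 0.4375 -0.273   0.0596] mid [ 0.4278 -0.2896  0.0556] medz 0.055164618296258836 32
 tyre top bbox [ 0.3399 -0.3445  0.0371] [ 0.4197 -0.2007  0.046 ] [ 0.3798 -0.2726  0.0415]
 collar top bbox [0.4499 0.3483 0.0133] [0.4903 0.3871 0.0246] [0.4701 0.3677 0.019 ] 0.0186 (array([0.4713, 0.3681, 0.0163, 0.02  ]), 156)
 axle [0.5249 0.0313 0.0604] [0.5445 0.0522 0.1289] (array([0.5335, 0.041 ]), 102)
 tip [0.5345 0.0428 0.1249] 35
 shoulder [0.5105 0.0164 0.039 ] [0.5629 0.068  0.0477] [0.5367 0.0422 0.0434]
```

>>> send_rows([
  {"translation": [-2.6, 4.0, 0], "rotation": [0, 0, 0], "claw": -1},
  {"translation": [-2.6, 4.0, 0], "rotation": [0, 0, 0], "claw": -1},
  {"translation": [-2.6, 4.0, 0], "rotation": [0, 0, 0], "claw": -1},
  {"translation": [-2.6, 4.0, 0], "rotation": [0, 0, 0], "claw": -1},
  {"translation": [-2.6, 4.0, 0], "rotation": [0, 0, 0], "claw": -1},
  {"translation": [-2.6, 4.0, 0], "rotation": [0, 0, 0], "claw": -1},
  {"translation": [-2.6, 4.0, 0], "rotation": [0, 0, 0], "claw": -1},
  {"translation": [-2.6, 4.0, 0], "rotation": [0, 0, 0], "claw": -1},
  {"translation": [-2.6, 4.0, 0], "rotation": [0, 0, 0], "claw": -1},
  {"translation": [0, 0, 0], "rotation": [0, 0, 0], "claw": -1},
])

```text
clock: 1.65
eef_pos: [0.4348, -0.3711, 0.2305]
eef_rot: [1.0, 0.001, 0.002, 0.001]
contact_force: [0.3, 0.6, 0.2]
opening: 0.998
```

```bash
python3 - <<'E'
from h import *
c=cap('wrist','wrist1');W=cloud(c);np.save('w1.npy',W)
P=W.reshape(-1,3);P=P[~np.isnan(P[:,0])]
s=env.sense();print(s['eef_pos'])
Q=P[(np.hypot(P[:,0]-.437,P[:,1]+.294)<.05)&(P[:,2]>.050)&(P[:,2]<.062)]
print(Q.min(0),Q.max(0),(Q.min(0)+Q.max(0))/2,np.median(Q[:,2]))
E
python3 m2.py | grep -v collar
```

```text
[ 0.43674183 -0.36870298  0.23047956]
[ 0.41780907 -0.31568578  0.05055341] [ 0.46101683 -0.27337353  0.05705492] [ 0.43941295 -0.29452966  0.05380416] 0.054585404611866034
side
 hub top bbox [ 0.4158 -0.3162  0.0513] [ 0.46   -0.2717  0.0593] mid [ 0.4379 -0.2939  0.0553] medz 0.05481094658171266 98
 tyre top bbox [ 0.3392 -0.3929  0.037 ] [ 0.5342 -0.1962  0.046 ] [ 0.4367 -0.2946  0.0415]
 axle [0.5216 0.0306 0.0602] [0.5431 0.0519 0.1272] (array([0.5342, 0.0402]), 152)
 tip [0.5329 0.0417 0.1245] 26
 shoulder [0.5094 0.014  0.0391] [0.5623 0.0704 0.0475] [0.5358 0.0422 0.0433]
scene
 hub top bbox [ 0.4157 -0.3177  0.0511] [ 0.4611 -0.2722  0.0597] mid [ 0.4384 -0.295   0.0554] medz 0.055184768575218326 103
 tyre top bbox [ 0.3425 -0.391   0.037 ] [ 0.5405 -0.1945  0.046 ] [ 0.4415 -0.2927  0.0415]
 axle [0.5256 0.0297 0.061 ] [0.5445 0.0528 0.129 ] (array([0.5334, 0.0413]), 103)
 tip [0.5347 0.0426 0.1245] 39
 shoulder [0.5124 0.015  0.0391] [0.5582 0.0705 0.0474] [0.5353 0.0428 0.0432]
```

View pics/wrist1.png

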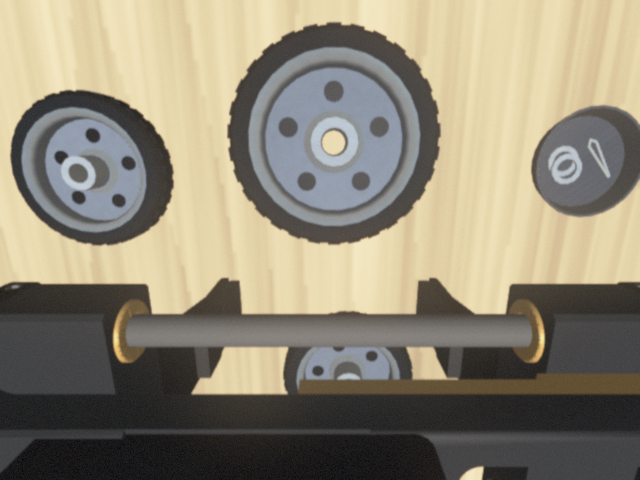

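The wrist view shows the target hub at (333,141), with the smaller wheels at (90,168) and (348,360) and the dish at (590,160). All three cameras put the hub at about (0.4385, -0.2945). I'll move over it and partly down.

>>> send_rows([
  {"translation": [0.2, -3.7, 0], "rotation": [0, 0, 0], "claw": -1},
  {"translation": [0, -3.7, 0], "rotation": [0, 0, 0], "claw": -1},
  {"translation": [0, 0, 3], "rotation": [0, 0, 0], "claw": -1},
  {"translation": [0, 0, 4], "rotation": [0, 0, 0], "claw": -1},
  {"translation": [0, 0, 4], "rotation": [0, 0, 0], "claw": -1},
  {"translation": [0, 0, 2], "rotation": [0, 0, 0], "claw": -1},
  {"translation": [0, 0, 0], "rotation": [0, 0, 0], "claw": -1},
  {"translation": [0, 0, 0], "rotation": [0, 0, 0], "claw": -1},
])

```text
clock: 2.8
eef_pos: [0.4521, -0.2754, 0.0992]
eef_rot: [1.0, 0.019, 0.007, -0.002]
contact_force: [-0.4, -0.1, -0.3]
opening: 1.001
```

```bash
cat > st.py <<'E'
from h import *
from scipy.spatial.transform import Rotation as Ro
s=env.sense();R=Ro.from_quat(s['eef_rot']).as_matrix()
print('t',s['clock'],'pos',s['eef_pos'].round(4),'F',s['contact_force'].round(1),'M',s['torque'].round(2),'op',round(s['opening'],3),'qd',abs(s['qd']).max().round(4))
print('tool x',R[:,0].round(3),'z',R[:,2].round(4))
import sys
if len(sys.argv)>3:
    t=np.array([float(a) for a in sys.argv[1:4]]);print('to target cm',(R.T@(t-s['eef_pos'])*100).round(2))
    yaw=float(sys.argv[4]) if len(sys.argv)>4 else 0
    T=np.array([[np.cos(yaw),np.sin(yaw),0],[np.sin(yaw),-np.cos(yaw),0],[0,0,-1]]).T
    print('rot deg',np.degrees(Ro.from_matrix(R.T@T).as_rotvec()).round(2))
E
python3 st.py .4385 -.2945 .032
```

```text
t 2.8 pos [ 0.4521 -0.2754  0.0992] F [-0.4 -0.1 -0.3] M [-0.02  0.02 -0.07] op 1.001 qd 0.0088
tool x [0.999 0.038 0.014] z [ 0.0134  0.0046 -0.9999]
to target cm [-1.52  1.88  6.69]
rot deg [-0.25 -0.77  2.2 ]
```

>>> send_rows([
  {"translation": [-0.7, 0.9, 0], "rotation": [0, -0.7, 2], "claw": -1},
  {"translation": [-0.6, 0.8, 0], "rotation": [0, 0, 0], "claw": -1},
  {"translation": [0, 0, 0], "rotation": [0, 0, 0], "claw": -1},
])

```text
clock: 3.18
eef_pos: [0.44, -0.2948, 0.1016]
eef_rot: [1.0, 0.001, 0.002, -0.001]
contact_force: [0.1, -0.2, -0.1]
opening: 0.999
```

```bash
python3 st.py .4385 -.2945 .032
```

```text
t 3.175 pos [ 0.44   -0.2948  0.1016] F [ 0.1 -0.2 -0.1] M [-0.04  0.05  0.01] op 0.999 qd 0.0131
tool x [1.    0.001 0.004] z [ 0.0044  0.0017 -1.    ]
to target cm [-0.18 -0.02  6.96]
rot deg [-0.1  -0.25  0.06]
```

Aligned. I'll go down with small steps.

>>> send_rows([
  {"translation": [-0.1, 0, 2], "rotation": [0, -0.2, 0], "claw": -1},
  {"translation": [0, 0, 2], "rotation": [0, 0, 0], "claw": -1},
  {"translation": [0, 0, 1.5], "rotation": [0, 0, 0], "claw": -1},
  {"translation": [0, 0, 0], "rotation": [0, 0, 0], "claw": -1},
  {"translation": [0, 0, 0], "rotation": [0, 0, 0], "claw": -1},
])

```text
clock: 3.8
eef_pos: [0.4402, -0.2966, 0.0471]
eef_rot: [1.0, -0.001, 0.003, 0.0]
contact_force: [0.5, 0.1, 0.3]
opening: 1.003
```

```bash
python3 st.py .4385 -.2945 .032
```

```text
t 3.8 pos [ 0.4402 -0.2966  0.0471] F [0.5 0.1 0.3] M [ 0.02  0.03 -0.  ] op 1.003 qd 0.005
tool x [ 1.    -0.001  0.005] z [ 5.2e-03 -3.0e-04 -1.0e+00]
to target cm [-0.18 -0.21  1.51]
rot deg [ 0.02 -0.3  -0.07]
```

>>> send_rows([
  {"translation": [-0.1, -0.2, 0.8], "rotation": [0, -0.3, 0], "claw": -1},
  {"translation": [-0.1, 0, 0.7], "rotation": [0, 0, 0], "claw": -1},
  {"translation": [0, 0, 0], "rotation": [0, 0, 0], "claw": -1},
  {"translation": [0, 0, 0], "rotation": [0, 0, 0], "claw": -1},
])

```text
clock: 4.3
eef_pos: [0.4388, -0.2947, 0.0322]
eef_rot: [1.0, -0.001, 0.001, 0.001]
contact_force: [-1.1, -1.0, 0.5]
opening: 1.0
```

```bash
python3 st.py .4385 -.2945 .032
```

```text
t 4.3 pos [ 0.4388 -0.2947  0.0322] F [-1.1 -1.   0.5] M [ 0.   -0.01  0.  ] op 1.0 qd 0.0027
tool x [ 1.    -0.001  0.001] z [ 0.0014 -0.0013 -1.    ]
to target cm [-0.03 -0.02  0.02]
rot deg [ 0.07 -0.08 -0.06]
```

>>> send_rows([
  {"translation": [0, 0, 0], "rotation": [0, 0, 0], "claw": 1},
  {"translation": [0, 0, 0], "rotation": [0, 0, 0], "claw": 1},
  {"translation": [0, 0, 0], "rotation": [0, 0, 0], "claw": 1},
  {"translation": [0, 0, 0], "rotation": [0, 0, 0], "claw": 1},
  {"translation": [0, 0, 0], "rotation": [0, 0, 0], "claw": 1},
  {"translation": [0, 0, 0], "rotation": [0, 0, 0], "claw": 1},
], newtons=45)

```text
clock: 5.05
eef_pos: [0.4398, -0.295, 0.0327]
eef_rot: [1.0, -0.001, 0.002, 0.001]
contact_force: [1.0, -0.6, -0.3]
opening: 0.503
```

```bash
python3 st.py .4385 -.2945 .032
```

```text
t 5.05 pos [ 0.4398 -0.295   0.0327] F [ 1.  -0.6 -0.3] M [-0.06  0.1   0.02] op 0.503 qd 0.0026
tool x [ 1.    -0.001  0.004] z [ 0.0036 -0.0022 -1.    ]
to target cm [-0.13 -0.05  0.07]
rot deg [ 0.13 -0.21 -0.06]
```

The opening is 0.503, or 43.8 mm, which matches the 44 mm hub. Lifting.

>>> send_rows([
  {"translation": [0, 0, -1], "rotation": [0, 0, 0], "claw": 1},
  {"translation": [0, 0, -2], "rotation": [0, 0, 0], "claw": 1},
  {"translation": [0, 0, -2.5], "rotation": [0, 0, 0], "claw": 1},
  {"translation": [0, 0, -2.5], "rotation": [0, 0, 0], "claw": 1},
  {"translation": [0, 0, -2.5], "rotation": [0, 0, 0], "claw": 1},
  {"translation": [0, 0, -2.5], "rotation": [0, 0, 0], "claw": 1},
  {"translation": [0, 0, -2.5], "rotation": [0, 0, 0], "claw": 1},
  {"translation": [0, 0, -1.5], "rotation": [0, 0, 0], "claw": 1},
  {"translation": [0, 0, 0], "rotation": [0, 0, 0], "claw": 1},
  {"translation": [0, 0, 0], "rotation": [0, 0, 0], "claw": 1},
])

```text
clock: 6.3
eef_pos: [0.4281, -0.2889, 0.1999]
eef_rot: [1.0, -0.001, -0.011, -0.006]
contact_force: [-0.7, -0.7, -8.0]
opening: 0.498
```

```bash
python3 st.py .534 .0415 .20
```

```text
t 6.3 pos [ 0.4281 -0.2889  0.1999] F [-0.7 -0.7 -8. ] M [-0.03 -0.01  0.01] op 0.498 qd 0.0034
tool x [ 1.    -0.002 -0.023] z [-0.0226  0.012  -0.9997]
to target cm [ 10.53 -33.06   0.15]
rot deg [-0.69  1.3  -0.1 ]
```

>>> send_rows([
  {"translation": [0.5, -2, -0.1], "rotation": [-0.3, 0.6, 0], "claw": 1},
  {"translation": [1.2, -3.5, 0], "rotation": [-0.3, 0.6, 0], "claw": 1},
  {"translation": [1.2, -3.5, 0], "rotation": [0, 0, 0], "claw": 1},
  {"translation": [1.2, -3.5, 0], "rotation": [0, 0, 0], "claw": 1},
  {"translation": [1.2, -3.5, 0], "rotation": [0, 0, 0], "claw": 1},
  {"translation": [1.2, -3.5, 0], "rotation": [0, 0, 0], "claw": 1},
  {"translation": [1.0, -3.5, 0], "rotation": [0, 0, 0], "claw": 1},
  {"translation": [1.0, -3.0, 0], "rotation": [0, 0, 0], "claw": 1},
  {"translation": [0, 0, 0], "rotation": [0, 0, 0], "claw": 1},
  {"translation": [0, 0, 0], "rotation": [0, 0, 0], "claw": 1},
])

```text
clock: 7.55
eef_pos: [0.5085, -0.0213, 0.1881]
eef_rot: [1.0, -0.003, -0.013, -0.002]
contact_force: [-1.1, -0.1, -7.2]
opening: 0.495
```

```bash
python3 st.py .534 .0415 .20
```

```text
t 7.55 pos [ 0.5085 -0.0213  0.1881] F [-1.1 -0.1 -7.2] M [-0.09 -0.06  0.01] op 0.495 qd 0.0166
tool x [ 1.    -0.005 -0.026] z [-0.0257  0.0048 -0.9997]
to target cm [ 2.48 -6.3  -1.22]
rot deg [-0.27  1.48 -0.29]
```

>>> send_rows([
  {"translation": [0.7, -2.0, -0.6], "rotation": [-0.2, 1.0, -0.2], "claw": 1},
  {"translation": [0.7, -2.0, -0.4], "rotation": [0, 0.4, 0], "claw": 1},
  {"translation": [0.5, -1.4, 0], "rotation": [0, 0, 0], "claw": 1},
  {"translation": [0, 0, 0], "rotation": [0, 0, 0], "claw": 1},
  {"translation": [0, 0, 0], "rotation": [0, 0, 0], "claw": 1},
])

```text
clock: 8.18
eef_pos: [0.5258, 0.0274, 0.1951]
eef_rot: [1.0, -0.005, -0.004, 0.001]
contact_force: [0.3, -0.9, -8.7]
opening: 0.499
```

```bash
python3 st.py .534 .0415 .20
python3 - <<'E'
from h import *
for n in('scene','side','wrist'): cap(n,n+'2')
c=cv2.imread('pics/scene2.png')[200:380,230:430]; d=cv2.imread('pics/side2.png')[130:310,160:360]
cv2.imwrite('pics/c2.png',cv2.resize(np.hstack([c,d]),None,fx=2,fy=2,interpolation=cv2.INTER_CUBIC))
E
```

```text
t 8.175 pos [0.5258 0.0274 0.1951] F [ 0.3 -0.9 -8.7] M [-0.02 -0.02  0.01] op 0.499 qd 0.0048
tool x [ 1.    -0.011 -0.008] z [-0.0081 -0.0024 -1.    ]
to target cm [ 0.8  -1.42 -0.5 ]
rot deg [ 0.14  0.46 -0.62]
```

View pics/c2.png

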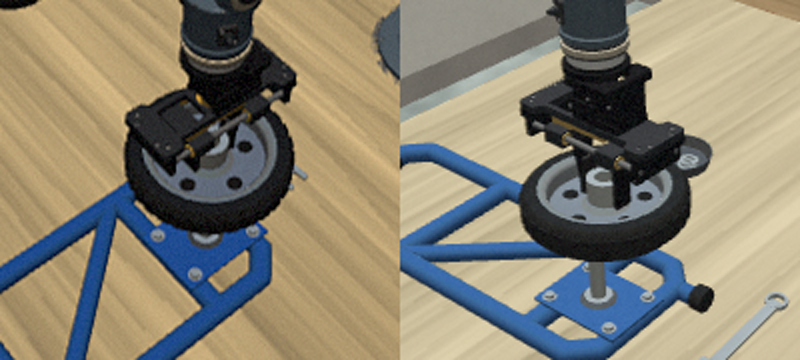

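View pics/wrist2.png

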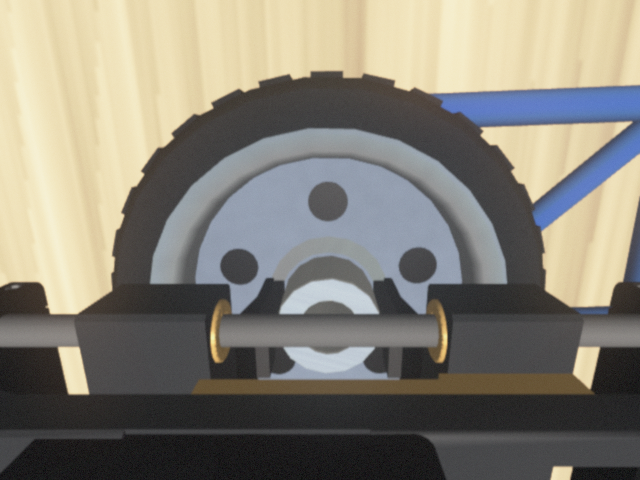

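```bash
cat > fit.py <<'E'
from h import *
from scipy.optimize import least_squares
def cfit(P,r,x0):
    return least_squares(lambda p:np.hypot(P[:,0]-p[0],P[:,1]-p[1])-r,x0,loss='soft_l1',f_scale=.002).x
def axle():
    for n in('side','scene','wrist'):
        P=np.load(n+'0.npy').reshape(-1,3);P=P[~np.isnan(P[:,0])]
        d=np.hypot(P[:,0]-.534,P[:,1]-.0415)
        Q=P[(d<.016)&(P[:,2]>.05)&(P[:,2]<.117)];T=P[(d<.016)&(P[:,2]>.119)&(P[:,2]<.135)]
        print('axle',n,cfit(Q,.01,[.534,.0415]).round(4),len(Q),'tipmax',T[:,2].max().round(4) if len(T) else None)
def wheel(tcp,under):  # under = underside z guess
    allQ=[]
    for n in('side','scene'):
        P=cloud(cap(n)).reshape(-1,3);P=P[~np.isnan(P[:,0])]
        d=np.hypot(P[:,0]-tcp[0],P[:,1]-tcp[1]);h=P[:,2]-under
        Q=P[(d<.112)&(d>.09)&(h>.008)&(h<.034)]; allQ.append(Q)
        T=P[(d<.092)&(d>.075)&(h>.03)&(h<.055)]
        A=np.c_[T[:,:2]-tcp[:2],np.ones(len(T))];
        co=np.linalg.lstsq(A,T[:,2],rcond=None)[0]
        for _ in range(3):
            k=abs(A@co-T[:,2])<.004;co=np.linalg.lstsq(A[k],T[k,2],rcond=None)[0]
        print(n,'wheel c',cfit(Q,.1,tcp[:2]).round(4),len(Q),'top z@tcp',co[2].round(4),'slope',co[:2].round(4))
    Q=np.vstack(allQ)
    s=least_squares(lambda p:np.hypot(Q[:,0]-p[0],Q[:,1]-p[1])-p[2],[*tcp[:2],.1],loss='soft_l1',f_scale=.002).x
    print('joint',s.round(4),'tcp',tcp.round(4),'wheel-tcp',(s[:2]-tcp[:2]).round(4))
if __name__=='__main__':
    axle();s=env.sense();wheel(s['eef_pos'],s['eef_pos'][2]-.032)
E
python3 fit.py
```

```text
axle side [0.5344 0.0401] 168 tipmax 0.1272
axle scene [0.5336 0.0412] 111 tipmax 0.1287
axle wrist [0.5344 0.0417] 829 tipmax 0.1262
side wheel c [0.5247 0.0269] 801 top z@tcp 0.2053 slope [-0.008  -0.0011]
scene wheel c [0.5245 0.0281] 562 top z@tcp 0.2056 slope [-0.0079 -0.0006]
joint [0.5248 0.0274 0.1   ] tcp [0.526  0.0278 0.1953] wheel-tcp [-0.0012 -0.0005]
```

>>> send_rows([
  {"translation": [0.4, -0.7, 0], "rotation": [0, 0.4, -0.5], "claw": 1},
  {"translation": [0.4, -0.5, 0], "rotation": [0, 0, 0], "claw": 1},
  {"translation": [0, 0, 0], "rotation": [0, 0, 0], "claw": 1},
])

```text
clock: 8.8
eef_pos: [0.535, 0.0411, 0.1956]
eef_rot: [1.0, -0.001, 0.001, 0.001]
contact_force: [-1.1, -0.7, -8.3]
opening: 0.499
```

```bash
python3 st.py .535 .041 .165
```

```text
t 8.8 pos [0.535  0.0411 0.1956] F [-1.1 -0.7 -8.3] M [-0.02  0.03  0.02] op 0.499 qd 0.0079
tool x [ 1.    -0.001  0.001] z [ 0.0011 -0.0012 -1.    ]
to target cm [-0.    0.    3.06]
rot deg [ 0.07 -0.06 -0.06]
```

>>> send_rows([
  {"translation": [0, 0, 1], "rotation": [0, 0, 0], "claw": 1},
  {"translation": [0, 0, 1], "rotation": [0, 0, 0], "claw": 1},
  {"translation": [0, 0, 0.8], "rotation": [0, 0, 0], "claw": 1},
  {"translation": [0, 0, 0], "rotation": [0, 0, 0], "claw": 1},
])

```text
clock: 9.3
eef_pos: [0.5342, 0.0406, 0.1647]
eef_rot: [1.0, -0.001, -0.001, 0.001]
contact_force: [0.2, 0.6, -7.4]
opening: 0.494
```

```bash
python3 st.py .535 .041 .160; python3 fit.py
```

```text
t 9.3 pos [0.5342 0.0406 0.1647] F [ 0.2  0.6 -7.4] M [0.05 0.06 0.05] op 0.494 qd 0.0072
tool x [ 1.    -0.001 -0.001] z [-0.0013 -0.002  -1.    ]
to target cm [ 0.08 -0.04  0.46]
rot deg [ 0.11  0.08 -0.07]
axle side [0.5344 0.0401] 168 tipmax 0.1272
axle scene [0.5336 0.0412] 111 tipmax 0.1287
axle wrist [0.5344 0.0417] 829 tipmax 0.1262
side wheel c [0.5328 0.0396] 784 top z@tcp 0.1747 slope [-0.0019 -0.0012]
scene wheel c [0.5329 0.0408] 517 top z@tcp 0.1752 slope [-0.0031  0.0005]
joint [0.5331 0.0399 0.1002] tcp [0.5342 0.0406 0.1647] wheel-tcp [-0.0011 -0.0007]
```

>>> send_rows([
  {"translation": [0.1, -0.05, 0.5], "rotation": [0, 0, 0], "claw": 1},
  {"translation": [0, 0, 0.7], "rotation": [0, 0, 0], "claw": 1},
  {"translation": [0, 0, 0.7], "rotation": [0, 0, 0], "claw": 1},
  {"translation": [0, 0, 0], "rotation": [0, 0, 0], "claw": 1},
])

```text
clock: 9.9
eef_pos: [0.5365, 0.0413, 0.1458]
eef_rot: [1.0, -0.001, 0.001, 0.001]
contact_force: [0.3, 0.1, -7.4]
opening: 0.496
```

```bash
python3 st.py .535 .041 .074; python3 fit.py|tail -3
```

```text
t 9.9 pos [0.5365 0.0413 0.1458] F [ 0.3  0.1 -7.4] M [ 0.06 -0.   -0.01] op 0.496 qd 0.0105
tool x [ 1.    -0.001  0.002] z [ 0.002  -0.0015 -1.    ]
to target cm [-0.17  0.02  7.18]
rot deg [ 0.08 -0.12 -0.08]
side wheel c [0.5354 0.0402] 771 top z@tcp 0.1558 slope [ 0.0012 -0.0005]
scene wheel c [0.5352 0.0414] 506 top z@tcp 0.1564 slope [0.0003 0.0008]
joint [0.5355 0.0406 0.1001] tcp [0.5365 0.0413 0.1458] wheel-tcp [-0.001  -0.0007]
```

>>> send_rows([
  {"translation": [-0.1, 0, 0.8], "rotation": [0, 0, 0], "claw": 1},
  {"translation": [0, 0, 0.8], "rotation": [0, 0, 0], "claw": 1},
  {"translation": [0, 0, 0.8], "rotation": [0, 0, 0], "claw": 1},
  {"translation": [0, 0, 0], "rotation": [0, 0, 0], "claw": 1},
])

```text
clock: 10.5
eef_pos: [0.5362, 0.0413, 0.1209]
eef_rot: [1.0, -0.001, 0.002, 0.001]
contact_force: [0.1, -0.2, -8.0]
opening: 0.498
```

```bash
python3 st.py .535 .041 .074; python3 fit.py|tail -3
```

```text
t 10.5 pos [0.5362 0.0413 0.1209] F [ 0.1 -0.2 -8. ] M [-0.01  0.02  0.03] op 0.498 qd 0.0088
tool x [ 1.    -0.001  0.004] z [ 0.0037 -0.0013 -1.    ]
to target cm [-0.13  0.03  4.69]
rot deg [ 0.07 -0.21 -0.07]
side wheel c [0.5349 0.0402] 735 top z@tcp 0.131 slope [ 0.0015 -0.0001]
scene wheel c [0.5349 0.0415] 461 top z@tcp 0.1315 slope [0.0023 0.0027]
joint [0.5351 0.0405 0.1003] tcp [0.5362 0.0413 0.1209] wheel-tcp [-0.001  -0.0008]
```

>>> send_rows([
  {"translation": [-0.1, 0, 0.8], "rotation": [0, -0.2, 0], "claw": 1},
  {"translation": [0, 0, 0.8], "rotation": [0, 0, 0], "claw": 1},
  {"translation": [0, 0, 0.8], "rotation": [0, 0, 0], "claw": 1},
  {"translation": [0, 0, 0.8], "rotation": [0, 0, 0], "claw": 1},
  {"translation": [0, 0, 0], "rotation": [0, 0, 0], "claw": 1},
])

```text
clock: 11.22
eef_pos: [0.5363, 0.0415, 0.0876]
eef_rot: [1.0, -0.001, 0.001, 0.0]
contact_force: [-0.1, -0.3, -7.9]
opening: 0.499
```

```bash
python3 st.py .535 .041 .074; python3 fit.py|tail -3
```

```text
t 11.225 pos [0.5363 0.0415 0.0876] F [-0.1 -0.3 -7.9] M [-0.01  0.04 -0.  ] op 0.499 qd 0.009
tool x [ 1.    -0.001  0.003] z [ 2.5e-03 -9.0e-04 -1.0e+00]
to target cm [-0.14  0.05  1.36]
rot deg [ 0.05 -0.14 -0.08]
side wheel c [0.535  0.0404] 701 top z@tcp 0.0975 slope [-0.0013  0.0011]
scene wheel c [0.5348 0.0417] 435 top z@tcp 0.0981 slope [0.0012 0.001 ]
joint [0.5351 0.0408 0.1001] tcp [0.5363 0.0415 0.0876] wheel-tcp [-0.0012 -0.0007]
```

>>> send_rows([
  {"translation": [-0.1, 0, 0.5], "rotation": [0, 0, 0], "claw": 1},
  {"translation": [0, 0, 0.4], "rotation": [0, 0, 0], "claw": 1},
  {"translation": [0, 0, 0.25], "rotation": [0, 0, 0], "claw": 1},
  {"translation": [0, 0, 0], "rotation": [0, 0, 0], "claw": 1},
])

```text
clock: 11.82
eef_pos: [0.5366, 0.0417, 0.0768]
eef_rot: [1.0, -0.001, 0.003, 0.0]
contact_force: [-0.1, 0.1, -7.5]
opening: 0.502
```

```bash
python3 st.py .535 .041 .074; python3 fit.py|tail -3
```

```text
t 11.825 pos [0.5366 0.0417 0.0768] F [-0.1  0.1 -7.5] M [ 0.03 -0.06 -0.03] op 0.502 qd 0.0039
tool x [ 1.    -0.001  0.006] z [ 5.9e-03 -4.0e-04 -1.0e+00]
to target cm [-0.16  0.07  0.28]
rot deg [ 0.02 -0.34 -0.08]
side wheel c [0.5353 0.0405] 700 top z@tcp 0.0868 slope [0.0049 0.0005]
scene wheel c [0.5349 0.0418] 441 top z@tcp 0.087 slope [0.0008 0.0025]
joint [0.5353 0.0409 0.1001] tcp [0.5366 0.0417 0.0768] wheel-tcp [-0.0013 -0.0007]
```

>>> send_rows([
  {"translation": [-0.1, 0, 0.15], "rotation": [0, -0.3, 0], "claw": 1},
  {"translation": [0, 0, 0.15], "rotation": [0, 0, 0], "claw": 1},
  {"translation": [0, 0, 0], "rotation": [0, 0, 0], "claw": 1},
])

```text
clock: 12.3
eef_pos: [0.5361, 0.0418, 0.0748]
eef_rot: [1.0, -0.001, 0.001, 0.0]
contact_force: [-0.3, 0.1, -7.4]
opening: 0.499
```

```bash
python3 st.py .535 .041 .074
```

```text
t 12.3 pos [0.5361 0.0418 0.0748] F [-0.3  0.1 -7.4] M [-0.05  0.04  0.01] op 0.499 qd 0.0026
tool x [ 1.    -0.002  0.001] z [ 1.5e-03 -3.0e-04 -1.0e+00]
to target cm [-0.11  0.08  0.08]
rot deg [ 0.02 -0.08 -0.09]
```

>>> send_rows([
  {"translation": [0, 0, 0.15], "rotation": [0, 0, 0], "claw": 1},
  {"translation": [0, 0, 0.15], "rotation": [0, 0, 0], "claw": 1},
  {"translation": [0, 0, 0.1], "rotation": [0, 0, 0], "claw": 1},
])

```text
clock: 12.68
eef_pos: [0.5361, 0.0418, 0.0746]
eef_rot: [1.0, -0.001, 0.001, 0.0]
contact_force: [-3.4, -1.8, 2.9]
opening: 0.499
```

```bash
python3 st.py .535 .041 .074;python3 fit.py|tail -3
```

```text
t 12.675 pos [0.5361 0.0418 0.0746] F [-3.4 -1.8  2.9] M [-0.07  0.9   0.01] op 0.499 qd 0.0026
tool x [ 1.    -0.002  0.001] z [ 0.0012 -0.001  -1.    ]
to target cm [-0.11  0.08  0.06]
rot deg [ 0.05 -0.07 -0.11]
side wheel c [0.5348 0.0407] 694 top z@tcp 0.0845 slope [-0.0016  0.0013]
scene wheel c [0.5344 0.0418] 439 top z@tcp 0.085 slope [-0.0043  0.0009]
joint [0.5348 0.0412 0.0999] tcp [0.5361 0.0418 0.0746] wheel-tcp [-0.0013 -0.0006]
```

Contact: the vertical force went from -7.4 to +2.9 N. The tyre top is at 0.0847, and with the 0.8 mm bench offset that is 84 mm, which is home. Releasing.

>>> send_rows([
  {"translation": [0, 0, 0], "rotation": [0, 0, 0], "claw": 0.2},
  {"translation": [0, 0, 0], "rotation": [0, 0, 0], "claw": -0.1},
  {"translation": [0, 0, 0], "rotation": [0, 0, 0], "claw": -0.5},
  {"translation": [0, 0, 0], "rotation": [0, 0, 0], "claw": -1},
  {"translation": [0, 0, 0], "rotation": [0, 0, 0], "claw": -1},
  {"translation": [0, 0, 0], "rotation": [0, 0, 0], "claw": -1},
])

```text
clock: 13.52
eef_pos: [0.54, 0.0424, 0.0758]
eef_rot: [1.0, -0.001, 0.005, -0.0]
contact_force: [-0.3, -0.5, -0.9]
opening: 0.917
```

```bash
python3 st.py .535 .041 .22;python3 fit.py|tail -3
```

```text
t 13.525 pos [0.54   0.0424 0.0758] F [-0.3 -0.5 -0.9] M [-0.    0.02  0.01] op 0.917 qd 0.0025
tool x [ 1.    -0.002  0.01 ] z [ 9.7e-03  5.0e-04 -1.0e+00]
to target cm [ -0.36   0.13 -14.42]
rot deg [-0.03 -0.56 -0.1 ]
side wheel c [0.5347 0.0406] 724 top z@tcp 0.0846 slope [-0.0031 -0.0001]
scene wheel c [0.5343 0.0418] 472 top z@tcp 0.0847 slope [-0.0057 -0.0013]
joint [0.5347 0.0411 0.1   ] tcp [0.54   0.0424 0.0758] wheel-tcp [-0.0054 -0.0013]
```

>>> send_rows([
  {"translation": [-0.3, 0, -0.5], "rotation": [0, -0.5, 0], "claw": -1},
  {"translation": [0, 0, -1.5], "rotation": [0, 0, 0], "claw": -1},
  {"translation": [0, 0, -2], "rotation": [0, 0, 0], "claw": -1},
  {"translation": [0, 0, -3], "rotation": [0, 0, 0], "claw": -1},
  {"translation": [0, 0, -3], "rotation": [0, 0, 0], "claw": -1},
  {"translation": [0, 0, -3], "rotation": [0, 0, 0], "claw": -1},
  {"translation": [0, 0, 0], "rotation": [0, 0, 0], "claw": -1},
])

```text
clock: 14.5
eef_pos: [0.5374, 0.0426, 0.2157]
eef_rot: [1.0, -0.001, 0.003, -0.001]
contact_force: [0.0, 0.1, -1.0]
opening: 1.0
```

```bash
python3 st.py .4705 .29 .22;python3 fit.py|tail -3
```

```text
t 14.5 pos [0.5374 0.0426 0.2157] F [ 0.   0.1 -1. ] M [-0.02 -0.01 -0.01] op 1.0 qd 0.0389
tool x [ 1.    -0.002  0.005] z [ 0.0053  0.0013 -1.    ]
to target cm [ -6.72 -24.73  -0.43]
rot deg [-0.07 -0.3  -0.09]
side wheel c [0.5374 0.0426] 0 top z@tcp 0.0 slope [0. 0.]
scene wheel c [0.5374 0.0426] 0 top z@tcp 0.0 slope [0. 0.]
joint [0.5374 0.0426 0.1   ] tcp [0.5374 0.0426 0.2157] wheel-tcp [0. 0.]
```

>>> send_rows([
  {"translation": [-0.5, -2, 0], "rotation": [0, -0.3, 0], "claw": -1},
  {"translation": [-1, -3.5, 0], "rotation": [0, 0, 0], "claw": -1},
  {"translation": [-1, -3.5, 0], "rotation": [0, 0, 0], "claw": -1},
  {"translation": [-1, -3.5, 0], "rotation": [0, 0, 0], "claw": -1},
  {"translation": [-1, -3.5, 0], "rotation": [0, 0, 0], "claw": -1},
  {"translation": [-1, -3.5, 0], "rotation": [0, 0, 0], "claw": -1},
  {"translation": [-0.8, -3, 0], "rotation": [0, 0, 0], "claw": -1},
  {"translation": [0, 0, 0], "rotation": [0, 0, 0], "claw": -1},
  {"translation": [0, 0, 0], "rotation": [0, 0, 0], "claw": -1},
])

```text
clock: 15.72
eef_pos: [0.4646, 0.2693, 0.2018]
eef_rot: [1.0, -0.002, -0.013, 0.005]
contact_force: [0.2, -0.4, 0.3]
opening: 1.001
```

```bash
python3 st.py .4705 .368 .22;python3 - <<'E'
from fit import *
wheel(np.array([.5345,.041,.07]),.0428)
c=cap('wrist','wrist3');P=cloud(c).reshape(-1,3);P=P[~np.isnan(P[:,0])]
Q=P[(np.hypot(P[:,0]-.47,P[:,1]-.368)<.04)&(P[:,2]>.013)&(P[:,2]<.026)]
print('collar',Q.min(0),Q.max(0),(Q.min(0)+Q.max(0))/2,np.median(Q[:,2]))
E
python3 m2.py|grep -E 'coll|axle'
```

```text
t 15.725 pos [0.4646 0.2693 0.2018] F [ 0.2 -0.4  0.3] M [ 0.02 -0.01 -0.05] op 1.001 qd 0.0109
tool x [ 1.    -0.004 -0.027] z [-0.027  -0.0092 -0.9996]
to target cm [ 0.5  -9.85 -1.92]
rot deg [ 0.53  1.55 -0.24]
side wheel c [0.5347 0.0406] 650 top z@tcp 0.0847 slope [-0.0012 -0.001 ]
scene wheel c [0.5343 0.0418] 452 top z@tcp 0.0849 slope [0.0001 0.0003]
joint [0.5348 0.041  0.1   ] tcp [0.5345 0.041  0.07  ] wheel-tcp [0.0003 0.    ]
collar [0.4517357  0.34879036 0.01337453] [0.49047439 0.38788784 0.02002241] [0.47110504 0.3683391  0.01669847] 0.017542398581444903Traceback (most recent call last):
  File "m2.py", line 15, in <module>
    Q=near(.436,-.293,.13,.037,.046,.06); print(' tyre top bbox',Q.min(0).round(4),Q.max(0).round(4),((Q.min(0)+Q.max(0))/2).round(4))
                                                                 ~~~~~^^^
    return umr_minimum(a, axis, None, out, keepdims, initial, where)
ValueError: zero-size array to reduction operation minimum which has no identity
```

View pics/wrist3.png

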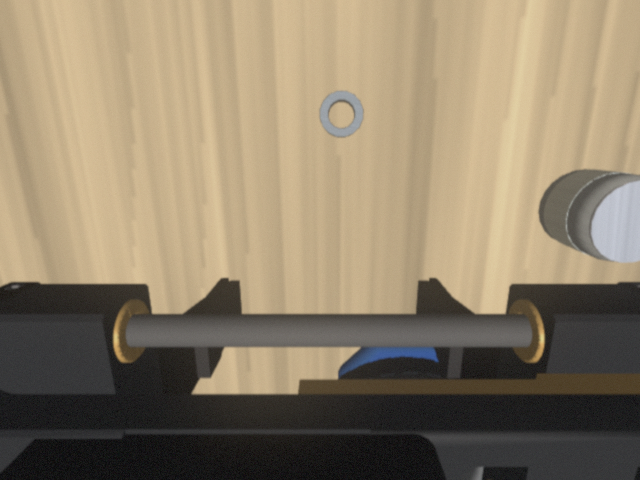

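The wheel is home, flat and on axis. The wrist view shows the collar at (341,114), which is (0.471, 0.368), 40 mm across and about 18 mm tall. The tin is off at (600,215). Going over the collar.

>>> send_rows([
  {"translation": [0.2, -2.5, 0], "rotation": [0.5, 1.5, -0.2], "claw": -1},
  {"translation": [0.1, -3, 0], "rotation": [0, 0, 0], "claw": -1},
  {"translation": [0.1, -2.5, 0], "rotation": [0, 0, 0], "claw": -1},
  {"translation": [0.0, -1, 0], "rotation": [0, 0, 0], "claw": -1},
  {"translation": [0, 0, 0], "rotation": [0, 0, 0], "claw": -1},
  {"translation": [0, 0, 0], "rotation": [0, 0, 0], "claw": -1},
])

```text
clock: 16.68
eef_pos: [0.473, 0.3549, 0.2025]
eef_rot: [1.0, -0.006, 0.001, 0.001]
contact_force: [-0.7, -0.4, 0.7]
opening: 1.0
```

```bash
python3 st.py .471 .368 .011
```

```text
t 16.675 pos [0.473  0.3549 0.2025] F [-0.7 -0.4  0.7] M [ 0.08  0.05 -0.  ] op 1.0 qd 0.0062
tool x [ 1.    -0.013  0.003] z [ 0.0026 -0.0026 -1.    ]
to target cm [-0.27 -1.36 19.14]
rot deg [ 0.15 -0.15 -0.73]
```

>>> send_rows([
  {"translation": [-0.2, -0.8, 0], "rotation": [0, 0, -0.7], "claw": -1},
  {"translation": [0, -0.4, 1], "rotation": [0, 0, 0], "claw": -1},
  {"translation": [0, 0, 3], "rotation": [0, 0, 0], "claw": -1},
  {"translation": [0, 0, 3], "rotation": [0, 0, 0], "claw": -1},
  {"translation": [0, 0, 3], "rotation": [0, 0, 0], "claw": -1},
  {"translation": [0, 0, 1.5], "rotation": [0, 0, 0], "claw": -1},
  {"translation": [0, 0, 1], "rotation": [0, 0, 0], "claw": -1},
  {"translation": [0, 0, 0], "rotation": [0, 0, 0], "claw": -1},
  {"translation": [0, 0, 0], "rotation": [0, 0, 0], "claw": -1},
])

```text
clock: 17.8
eef_pos: [0.4726, 0.3666, 0.0733]
eef_rot: [1.0, -0.001, 0.003, 0.001]
contact_force: [-0.2, 0.4, -0.2]
opening: 0.998
```

```bash
python3 st.py .471 .368 .011
```

```text
t 17.8 pos [0.4726 0.3666 0.0733] F [-0.2  0.4 -0.2] M [-0.07 -0.03  0.01] op 0.998 qd 0.0028
tool x [ 1.    -0.002  0.005] z [ 0.0051 -0.0015 -1.    ]
to target cm [-0.2  -0.14  6.23]
rot deg [ 0.08 -0.29 -0.1 ]
```

>>> send_rows([
  {"translation": [-0.1, -0.1, 1.5], "rotation": [0, -0.3, 0], "claw": -1},
  {"translation": [0, 0, 1.5], "rotation": [0, 0, 0], "claw": -1},
  {"translation": [0, 0, 1.2], "rotation": [0, 0, 0], "claw": -1},
  {"translation": [0, 0, 0.6], "rotation": [0, 0, 0], "claw": -1},
  {"translation": [0, 0, 0], "rotation": [0, 0, 0], "claw": -1},
  {"translation": [0, 0, 0], "rotation": [0, 0, 0], "claw": -1},
])

```text
clock: 18.55
eef_pos: [0.4723, 0.3681, 0.0228]
eef_rot: [1.0, -0.001, 0.0, 0.0]
contact_force: [-1.1, -0.5, -0.4]
opening: 0.999
```

```bash
python3 st.py .471 .368 .011
```

```text
t 18.55 pos [0.4723 0.3681 0.0228] F [-1.1 -0.5 -0.4] M [ 0.01  0.04 -0.04] op 0.999 qd 0.0021
tool x [ 1.    -0.002  0.001] z [ 1.e-03 -3.e-04 -1.e+00]
to target cm [-0.13  0.01  1.18]
rot deg [ 0.02 -0.05 -0.11]
```

>>> send_rows([
  {"translation": [-0.1, 0, 0.6], "rotation": [0, 0, 0], "claw": -1},
  {"translation": [0, 0, 0.4], "rotation": [0, 0, 0], "claw": -1},
  {"translation": [0, 0, 0.1], "rotation": [0, 0, 0], "claw": -1},
  {"translation": [0, 0, 0], "rotation": [0, 0, 0], "claw": -1},
])

```text
clock: 19.05
eef_pos: [0.4716, 0.3685, 0.0118]
eef_rot: [1.0, -0.001, 0.001, -0.0]
contact_force: [-0.9, 0.7, 0.0]
opening: 1.001
```

```bash
python3 st.py .471 .368 .011
```

```text
t 19.05 pos [0.4716 0.3685 0.0118] F [-0.9  0.7  0. ] M [-0.04 -0.03 -0.02] op 1.001 qd 0.0027
tool x [ 1.    -0.002  0.002] z [ 2.1e-03  6.0e-04 -1.0e+00]
to target cm [-0.06  0.05  0.08]
rot deg [-0.04 -0.12 -0.11]
```

>>> send_rows([
  {"translation": [0, 0, 0], "rotation": [0, 0, 0], "claw": 1},
  {"translation": [0, 0, 0], "rotation": [0, 0, 0], "claw": 1},
  {"translation": [0, 0, 0], "rotation": [0, 0, 0], "claw": 1},
  {"translation": [0, 0, 0], "rotation": [0, 0, 0], "claw": 1},
  {"translation": [0, 0, 0], "rotation": [0, 0, 0], "claw": 1},
  {"translation": [0, 0, 0], "rotation": [0, 0, 0], "claw": 1},
  {"translation": [0, 0, 0], "rotation": [0, 0, 0], "claw": 1},
], newtons=25)

```text
clock: 19.92
eef_pos: [0.4719, 0.3687, 0.0122]
eef_rot: [1.0, -0.001, 0.001, -0.001]
contact_force: [0.5, -0.2, 0.7]
opening: 0.445
```

```bash
python3 st.py .471 .368 .011
```

```text
t 19.925 pos [0.4719 0.3687 0.0122] F [ 0.5 -0.2  0.7] M [ 0.02  0.03 -0.06] op 0.445 qd 0.0013
tool x [ 1.    -0.002  0.003] z [ 0.0027  0.0011 -1.    ]
to target cm [-0.09  0.07  0.12]
rot deg [-0.06 -0.15 -0.12]
```

>>> send_rows([
  {"translation": [0, 0, -0.8], "rotation": [0, 0, 0], "claw": 1},
  {"translation": [0, 0, -1.5], "rotation": [0, 0, 0], "claw": 1},
  {"translation": [0, 0, -2.5], "rotation": [0, 0, 0], "claw": 1},
  {"translation": [0, 0, -2.5], "rotation": [0, 0, 0], "claw": 1},
  {"translation": [0, 0, -2.5], "rotation": [0, 0, 0], "claw": 1},
  {"translation": [0, 0, -2.5], "rotation": [0, 0, 0], "claw": 1},
  {"translation": [0, 0, -1.5], "rotation": [0, 0, 0], "claw": 1},
  {"translation": [0, 0, 0], "rotation": [0, 0, 0], "claw": 1},
  {"translation": [0, 0, 0], "rotation": [0, 0, 0], "claw": 1},
])

```text
clock: 21.05
eef_pos: [0.4709, 0.3681, 0.1595]
eef_rot: [1.0, -0.001, 0.002, -0.001]
contact_force: [0.6, -1.2, -1.5]
opening: 0.443
```

```bash
python3 st.py .534 .0415 .165;python3 - <<'E'
from h import *
for n in('scene','side','wrist'): cap(n,n+'4')
s=env.sense()['eef_pos']
def crop(n,w=80):
    f=cap(n); u,v=proj(f,s); u,v=int(u),int(v); im=f['frame'][max(v-w,0):v+w,max(u-w,0):u+w,::-1]; return cv2.resize(im,(390,390),interpolation=cv2.INTER_CUBIC)
cv2.imwrite('pics/c4.png',np.hstack([crop('scene',50),crop('side',50)]))
E
```

```text
t 21.05 pos [0.4709 0.3681 0.1595] F [ 0.6 -1.2 -1.5] M [0.01 0.05 0.05] op 0.443 qd 0.0043
tool x [ 1.    -0.002  0.004] z [ 0.0042  0.002  -1.    ]
to target cm [ 6.37 32.65 -0.59]
rot deg [-0.11 -0.24 -0.09]
```

View pics/c4.png

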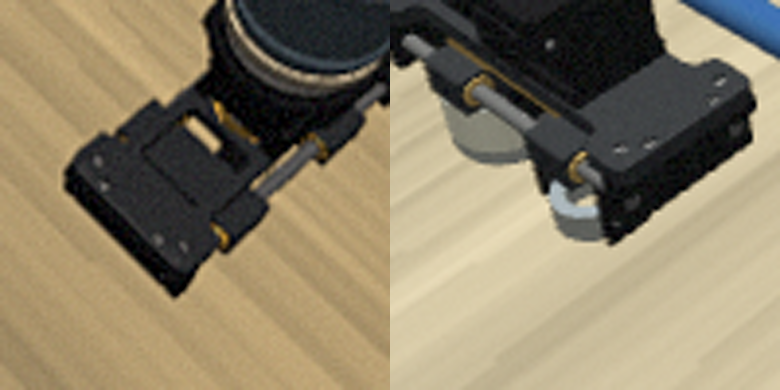

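View pics/wrist4.png

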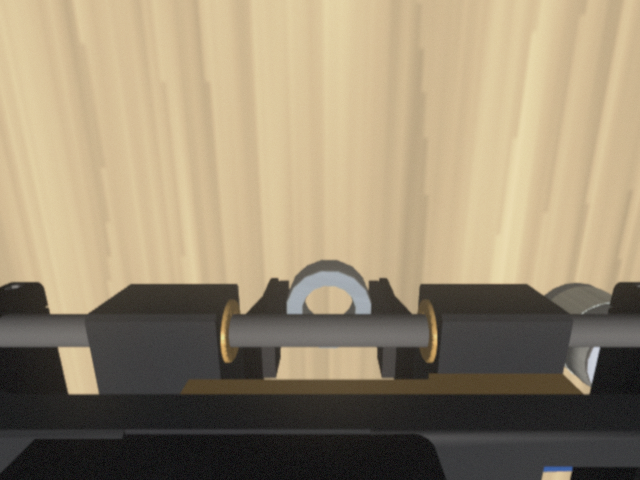

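The collar is held level. The wrist view shows its ring arc at (328,262..315). I'll find its centre relative to the TCP.

```bash
cat > col.py <<'E'
from h import *
from fit import cfit
def onplane(c,u,v,z):
    d=np.c_[(u-c['cx'])/c['fx'],(v-c['cy'])/c['fy'],np.ones(len(u))]@c['R'];o=-c['R'].T@c['t']
    return o+d*((z-o[2])/d[:,2])[:,None]
s=env.sense();t=s['eef_pos']
c=cap('wrist');W=cloud(c)
# points of the collar by depth
P=W.reshape(-1,3);ok=~np.isnan(P[:,0])
m=ok&(np.hypot(P[:,0]-t[0],P[:,1]-t[1])<.026)&(P[:,2]>t[2]-.013)&(P[:,2]<t[2]+.012)&(abs(P[:,0]-t[0])<.019)
M=m.reshape(480,640);v,u=np.nonzero(M)
sel=(v<318);print('n',sel.sum(),'px',u[sel].min(),u[sel].max(),v[sel].min())
Q=W[v[sel],u[sel]];print('z med rel',np.median(Q[:,2])-t[2])
# upper silhouette per column = outer edge of top or bottom? take both
us=np.arange(300,358);top=np.array([v[u==k].min() for k in us])
for zz in(.006,-.012): 
    E=onplane(c,us.astype(float),top-.5,t[2]+zz);x=cfit(E[:,:2],.02,t[:2]-[0,0.0]);print('sil z',zz,(x-t[:2]).round(4),np.abs(np.hypot(*(E[:,:2]-x).T)-.02).max().round(4))
for n in('side',):
    c=cap(n);P=cloud(c).reshape(-1,3);P=P[~np.isnan(P[:,0])]
    m=(np.hypot(P[:,0]-t[0],P[:,1]-t[1])<.026)&(P[:,2]>t[2]-.009)&(P[:,2]<t[2]+.003)&(P[:,1]-t[1]>.004)
    Q=P[m];print(n,len(Q));
    if len(Q)>8: print((cfit(Q,.02,t[:2])-t[:2]).round(4))
E
python3 col.py
```

```text
n 2752 px 289 374 260
z med rel 0.004916405791579342
sil z 0.006 [-0.0008  0.0049] 0.0007
sil z -0.012 [-0.0008 -0.0007] 0.0004
side 57
[-0.0004 -0.002 ]
```

>>> send_rows([
  {"translation": [0.4, 2, -0.6], "rotation": [0, -0.2, 0], "claw": 1},
  {"translation": [0.7, 3.5, -0.2], "rotation": [0, 0, 0], "claw": 1},
  {"translation": [0.7, 3.5, 0], "rotation": [0, 0, 0], "claw": 1},
  {"translation": [0.7, 3.5, 0], "rotation": [0, 0, 0], "claw": 1},
  {"translation": [0.7, 3.5, 0], "rotation": [0, 0, 0], "claw": 1},
  {"translation": [0.7, 3.5, 0], "rotation": [0, 0, 0], "claw": 1},
  {"translation": [0.7, 3.5, 0], "rotation": [0, 0, 0], "claw": 1},
  {"translation": [0.5, 2.5, 0], "rotation": [0, 0, 0], "claw": 1},
  {"translation": [0, 0, 0], "rotation": [0, 0, 0], "claw": 1},
  {"translation": [0, 0, 0], "rotation": [0, 0, 0], "claw": 1},
])

```text
clock: 22.65
eef_pos: [0.5229, 0.1077, 0.1651]
eef_rot: [1.0, 0.001, -0.001, -0.002]
contact_force: [0.1, -0.5, -1.0]
opening: 0.449
```

```bash
python3 st.py .5352 .042 .165
```

```text
t 22.65 pos [0.5229 0.1077 0.1651] F [ 0.1 -0.5 -1. ] M [ 0.04 -0.01 -0.01] op 0.449 qd 0.0084
tool x [ 1.     0.001 -0.001] z [-0.0015  0.0033 -1.    ]
to target cm [ 1.22  6.57 -0.01]
rot deg [-0.19  0.08  0.08]
```

>>> send_rows([
  {"translation": [0.4, 2, -0.1], "rotation": [0, 0, 0], "claw": 1},
  {"translation": [0.4, 2, 0], "rotation": [0, 0, 0], "claw": 1},
  {"translation": [0.3, 1.5, 0], "rotation": [0, 0, 0], "claw": 1},
  {"translation": [0, 0, 0], "rotation": [0, 0, 0], "claw": 1},
  {"translation": [0, 0, 0], "rotation": [0, 0, 0], "claw": 1},
])

```text
clock: 23.28
eef_pos: [0.5336, 0.0592, 0.1658]
eef_rot: [1.0, 0.006, -0.001, -0.003]
contact_force: [-0.3, -0.3, -1.3]
opening: 0.447
```

```bash
python3 st.py .5352 .042 .165
```

```text
t 23.275 pos [0.5336 0.0592 0.1658] F [-0.3 -0.3 -1.3] M [-0.02 -0.07  0.02] op 0.447 qd 0.0038
tool x [ 1.     0.013 -0.002] z [-0.0019  0.0069 -1.    ]
to target cm [0.14 1.72 0.07]
rot deg [-0.4   0.11  0.74]
```

>>> send_rows([
  {"translation": [0.1, 0.9, 0], "rotation": [-0.4, 0, 0.7], "claw": 1},
  {"translation": [0, 0.7, 0], "rotation": [0, 0, 0], "claw": 1},
  {"translation": [0, 0, 0], "rotation": [0, 0, 0], "claw": 1},
  {"translation": [0, 0, 0], "rotation": [0, 0, 0], "claw": 1},
])

```text
clock: 23.78
eef_pos: [0.5345, 0.0437, 0.1657]
eef_rot: [1.0, 0.001, -0.001, 0.0]
contact_force: [0.4, 0.1, -1.1]
opening: 0.448
```

```bash
python3 st.py .5352 .042 .165; python3 col.py
python3 - <<'E'
from h import *
s=env.sense()['eef_pos']
def crop(n,w):
    f=cap(n); u,v=proj(f,s-[0,0,.03]); u,v=int(u),int(v); im=f['frame'][max(v-w,0):v+w,max(u-w,0):u+w,::-1]; return cv2.resize(im,(390,390),interpolation=cv2.INTER_CUBIC)
cv2.imwrite('pics/c5.png',np.hstack([crop('side',45),crop('wrist',150)]))
E
```

```text
t 23.775 pos [0.5345 0.0437 0.1657] F [ 0.4  0.1 -1.1] M [-0.01  0.02 -0.  ] op 0.448 qd 0.003
tool x [ 1.     0.002 -0.002] z [-0.0021 -0.     -1.    ]
to target cm [0.07 0.17 0.07]
rot deg [0.   0.12 0.13]
n 2749 px 289 374 260
z med rel 0.0049358079577762615
sil z 0.006 [-0.0008  0.0049] 0.0007
sil z -0.012 [-0.0009 -0.0007] 0.0004
side 61
[ 0.001  -0.0013]
```

View pics/c5.png

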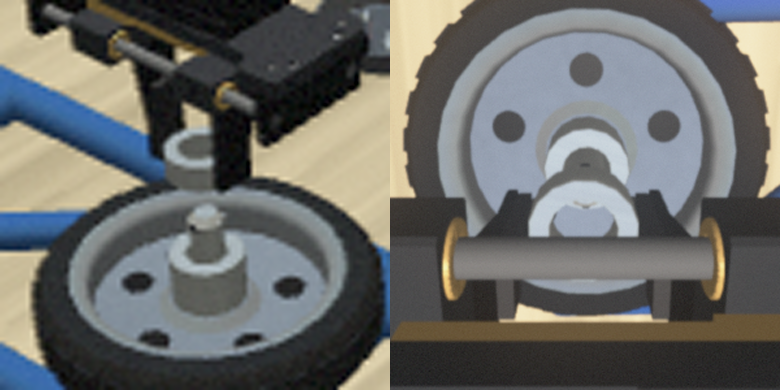

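The crops show the collar at crop (190,160), just above the axle tip at (207,215), and nearly centred over it in the wrist view. I'll trim the position and descend.

>>> send_rows([
  {"translation": [0.1, 0.15, 0.5], "rotation": [0, 0.1, 0], "claw": 1},
  {"translation": [0, 0, 0.8], "rotation": [0, 0, 0], "claw": 1},
  {"translation": [0, 0, 0.6], "rotation": [0, 0, 0], "claw": 1},
  {"translation": [0, 0, 0], "rotation": [0, 0, 0], "claw": 1},
  {"translation": [0, 0, 0], "rotation": [0, 0, 0], "claw": 1},
])

```text
clock: 24.6
eef_pos: [0.5352, 0.0423, 0.1448]
eef_rot: [1.0, 0.001, -0.001, 0.0]
contact_force: [0.4, -0.5, -1.8]
opening: 0.445
```

```bash
python3 st.py .5352 .042 .109
python3 - <<'E'
from h import *
s=env.sense()['eef_pos']
def crop(n,w):
    f=cap(n); u,v=proj(f,s-[0,0,.01]); u,v=int(u),int(v); im=f['frame'][max(v-w,0):v+w,max(u-w,0):u+w,::-1]; return cv2.resize(im,(390,390),interpolation=cv2.INTER_CUBIC)
cv2.imwrite('pics/c6.png',np.hstack([crop('side',40),crop('wrist',90)]))
E
```

```text
t 24.6 pos [0.5352 0.0423 0.1448] F [ 0.4 -0.5 -1.8] M [ 0.02 -0.02  0.04] op 0.445 qd 0.0064
tool x [ 1.     0.003 -0.001] z [-1.4e-03 -1.0e-04 -1.0e+00]
to target cm [0.   0.03 3.58]
rot deg [0.01 0.08 0.16]
```

View pics/c6.png

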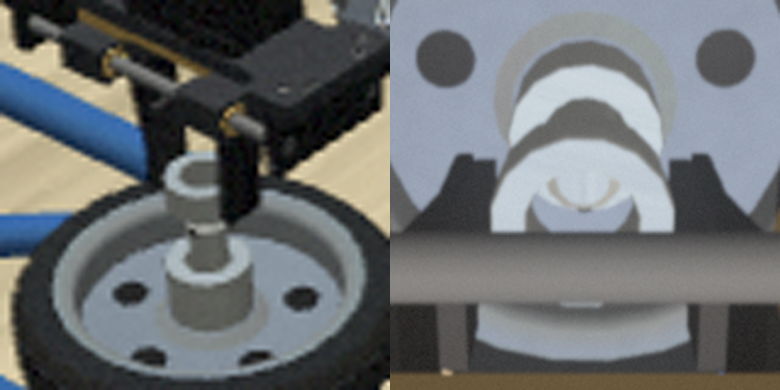

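Aligned: in the wrist crop the tip is at (583,190) inside the collar bore, and the bore is centred at about x=582. Descending.

>>> send_rows([
  {"translation": [0, 0, 0.6], "rotation": [0, 0, 0], "claw": 1},
  {"translation": [0, 0, 0.6], "rotation": [0, 0, 0], "claw": 1},
  {"translation": [0, 0, 0.4], "rotation": [0, 0, 0], "claw": 1},
  {"translation": [0, 0, 0], "rotation": [0, 0, 0], "claw": 1},
])

```text
clock: 25.2
eef_pos: [0.5352, 0.0423, 0.1279]
eef_rot: [1.0, 0.001, -0.0, 0.0]
contact_force: [-0.6, 0.4, -1.2]
opening: 0.448
```

```bash
python3 st.py .5352 .042 .109; python3 col.py
```

```text
t 25.2 pos [0.5352 0.0423 0.1279] F [-0.6  0.4 -1.2] M [-0.04 -0.01  0.01] op 0.448 qd 0.0045
tool x [ 1.     0.003 -0.001] z [-1.e-03 -1.e-04 -1.e+00]
to target cm [-0.    0.03  1.89]
rot deg [0.01 0.06 0.16]
n 3694 px 289 374 260
z med rel 0.0038117596875632542
sil z 0.006 [-0.0008  0.0049] 0.0007
sil z -0.012 [-0.0009 -0.0007] 0.0004
side 55
[ 0.0009 -0.0017]
```

The collar has entered without contact force. Continuing.

>>> send_rows([
  {"translation": [0, 0, 0.6], "rotation": [0, 0, 0], "claw": 1},
  {"translation": [0, 0, 0.5], "rotation": [0, 0, 0], "claw": 1},
  {"translation": [0, 0, 0.3], "rotation": [0, 0, 0], "claw": 1},
  {"translation": [0, 0, 0], "rotation": [0, 0, 0], "claw": 1},
])

```text
clock: 25.8
eef_pos: [0.5357, 0.0424, 0.1134]
eef_rot: [1.0, 0.001, 0.0, -0.0]
contact_force: [-0.5, 0.3, -1.0]
opening: 0.447
```

```bash
python3 st.py .5352 .042 .109
```

```text
t 25.8 pos [0.5357 0.0424 0.1134] F [-0.5  0.3 -1. ] M [0.01 0.03 0.  ] op 0.447 qd 0.0035
tool x [1.    0.003 0.   ] z [ 1.e-04  1.e-04 -1.e+00]
to target cm [-0.05  0.04  0.44]
rot deg [-0.   -0.01  0.16]
```

>>> send_rows([
  {"translation": [0, 0, 0.2], "rotation": [0, 0, 0], "claw": 1},
  {"translation": [0, 0, 0.15], "rotation": [0, 0, 0], "claw": 1},
  {"translation": [0, 0, 0.1], "rotation": [0, 0, 0], "claw": 1},
])

```text
clock: 26.18
eef_pos: [0.536, 0.0424, 0.1092]
eef_rot: [1.0, 0.001, 0.0, -0.0]
contact_force: [-1.5, 0.4, 6.8]
opening: 0.446
```

```bash
python3 st.py .5352 .042 .109
```

```text
t 26.175 pos [0.536  0.0424 0.1092] F [-1.5  0.4  6.8] M [-0.1   0.45 -0.02] op 0.446 qd 0.0025
tool x [1.    0.003 0.001] z [ 8.e-04  1.e-04 -1.e+00]
to target cm [-0.08  0.04  0.02]
rot deg [-0.01 -0.05  0.15]
```

Contact with the hub: +6.8 N at TCP z 0.109, as expected. Releasing.

>>> send_rows([
  {"translation": [0, 0, 0], "rotation": [0, 0, 0], "claw": 0.2},
  {"translation": [0, 0, 0], "rotation": [0, 0, 0], "claw": 0},
  {"translation": [0, 0, 0], "rotation": [0, 0, 0], "claw": -0.4},
  {"translation": [0, 0, 0], "rotation": [0, 0, 0], "claw": -1},
  {"translation": [0, 0, 0], "rotation": [0, 0, 0], "claw": -1},
  {"translation": [0, 0, 0], "rotation": [0, 0, 0], "claw": -1},
  {"translation": [0, 0, 0], "rotation": [0, 0, 0], "claw": -1},
])

```text
clock: 27.05
eef_pos: [0.5367, 0.0425, 0.1097]
eef_rot: [1.0, 0.001, 0.001, -0.0]
contact_force: [0.5, -0.5, -0.3]
opening: 0.957
```

```bash
python3 st.py .5352 .042 .22
```

```text
t 27.05 pos [0.5367 0.0425 0.1097] F [ 0.5 -0.5 -0.3] M [-0.02 -0.03 -0.02] op 0.957 qd 0.0011
tool x [1.    0.003 0.003] z [ 2.6e-03  3.0e-04 -1.0e+00]
to target cm [ -0.12   0.05 -11.03]
rot deg [-0.02 -0.15  0.16]
```

>>> send_rows([
  {"translation": [0, 0, -0.6], "rotation": [0, 0, 0], "claw": -1},
  {"translation": [0, 0, -1.5], "rotation": [0, 0, 0], "claw": -1},
  {"translation": [0, 0, -2.5], "rotation": [0, 0, 0], "claw": -1},
  {"translation": [0, 0, -3], "rotation": [0, 0, 0], "claw": -1},
  {"translation": [0, 0, -3], "rotation": [0, 0, 0], "claw": -1},
  {"translation": [0, 3, -1], "rotation": [0, 0, 0], "claw": -1},
  {"translation": [0, 4, 0], "rotation": [0, 0, 0], "claw": -1},
  {"translation": [0, 2, 0], "rotation": [0, 0, 0], "claw": -1},
  {"translation": [0, 0, 0], "rotation": [0, 0, 0], "claw": -1},
  {"translation": [0, 0, 0], "rotation": [0, 0, 0], "claw": -1},
])

```text
clock: 28.3
eef_pos: [0.5387, -0.0476, 0.2398]
eef_rot: [1.0, 0.003, 0.007, -0.001]
contact_force: [-0.0, 1.1, 0.1]
opening: 1.002
```

```bash
python3 st.py
python3 - <<'E'
from fit import *
wheel(np.array([.5345,.041,.07]),.0428)
ims=[]
for n,w in(('side',50),('scene',45),('wrist',140)):
    c=cap(n);W=cloud(c);P=W.reshape(-1,3);P=P[~np.isnan(P[:,0])]
    d=np.hypot(P[:,0]-.5345,P[:,1]-.041)
    Q=P[(d<.026)&(d>.012)&(P[:,2]>.1)&(P[:,2]<.113)]
    T=P[(d<.018)&(d>.0135)&(P[:,2]>.108)&(P[:,2]<.124)]
    print(n,len(Q),cfit(Q,.02,[.5345,.041]).round(4) if len(Q)>5 else '','collar top',np.median(T[:,2]).round(4) if len(T) else None)
    u,v=map(int,proj(c,np.array([.5345,.041,.09])));v=max(v,w)
    ims.append(cv2.resize(c['frame'][v-w:v+w,u-w:u+w,::-1],(260,260),interpolation=cv2.INTER_CUBIC))
cv2.imwrite('pics/c7.png',np.hstack(ims))
E
```

```text
t 28.3 pos [ 0.5387 -0.0476  0.2398] F [-0.   1.1  0.1] M [ 0.02  0.   -0.03] op 1.002 qd 0.006
tool x [1.    0.006 0.014] z [ 0.0143  0.0016 -0.9999]
side wheel c [0.5348 0.0406] 692 top z@tcp 0.0849 slope [ 0.0007 -0.0019]
scene wheel c [0.5343 0.0419] 448 top z@tcp 0.085 slope [-0.0029  0.0021]
joint [0.5347 0.0411 0.1   ] tcp [0.5345 0.041  0.07  ] wheel-tcp [0.0002 0.0001]
side 74 [0.535  0.0403] collar top 0.1152
scene 60 [0.5338 0.0415] collar top 0.1156
wrist 127 [0.532  0.0345] collar top 0.1147
```

View pics/c7.png

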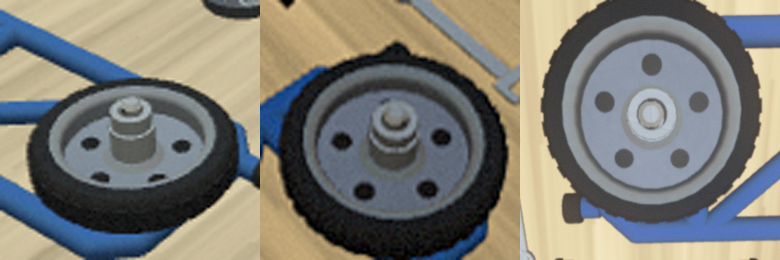

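All three crops show the collar flat on the hub with the axle tip through it, concentric at crop (651,114) in the wrist view. The collar top is at 0.115 m, as expected. Handing in.

```bash
python3 -c "
from h import *
print(env.close_job())"
```

```text
the job is handed in; nothing more can be done
None
```

The wheel and the collar are both on the axle, and I handed the job in at about 28.5 s of the 67 s allowed. The hand-in reports no verdict, so this rests on my own measurements.

- **Wheel:** I chose the largest of the three wheels, the one 200 mm across with its hub top at 55 mm. I guided it down in small steps until contact showed as a rise of about 10 N, then released it. In the last check it was within about 1 mm of the axle. Its tyre top was at 0.085 m; 0.084 m is home, and the cameras read about 0.8 mm high on the bench. Its tilt was about 0.003 rad or less.
- **Collar:** I lowered it the same way until it touched the hub at +6.8 N, then released it. Its top was at 0.115 m as expected, and its centre was within about 1 mm of the axle in the side and scene cameras.
- **Bystanders:** I did not touch the tin, dish or wrench on any move. I did not measure them again at the end.

Two readings disagreed:
- **Wrist-camera fit:** at the end, the wrist camera's circle fit put the collar about 7 mm off in y. I discounted this because that view sees mostly the ring's top face rather than its side, and the wrist picture itself shows the collar concentric with the axle.
- **Grip width:** the gripper read about 38.7 mm on the 40 mm collar. It made no difference to the fit.

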